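# Clear the marking board and set the sprung tweezers to its marks

### The arm

A 7-joint arm with a two-finger parallel gripper is mounted at the origin on the work surface. World frame = base frame: x ahead of the robot, y to its left, z up, the work surface at z = 0. Lengths are in m, angles in rad, forces in N, time in s.
With the tool pointing down it reaches from about 0.425 to 0.875 m from the base axis. Payload 9.9 kg.
Tool frame: the origin (TCP) lies at the very end of the fingers, on their centre line; the grasp point (between the pads) lies tcp_to_grasp behind it (tcp_to_grasp is the distance from the TCP to the grasp point, in m); z points along the fingers, y is the line along which they close (so a half turn about z gives the same grasp; the last joint's range is limited). The gripper opens to 85 mm and grips with 20 to 120 N. Pads are 22 mm wide; open, the fingers measure 114 mm over their backs; the gripper's body (76 mm by 85 mm) begins 54 mm behind the grasp point. The pads swing forward as they close: fully open they stand 13 mm farther back than shut.
Start: joints at [1.05, 0.576, 0.025, 1.437, -0.015, 1.129, -0.057], TCP at [0.286, -0.612, 0.207] pointing down, gripper open.
Joint ranges: [-2.76, 2.76], [-0.34, 2.15], [-1.52, 1.57], [0.19, 2.46], [-1.09, 4.23], [0.17, 1.99], [-2.82, 2.82]. Speed limits (rad/s): [2.22, 2.22, 3.01, 3.01, 3.14, 3.14, 3.14].

### API

Orientations are given as [roll, pitch, yaw] about the fixed x, y, z axes, in that order (R = Rz(yaw) Ry(pitch) Rx(roll)).
In Python, from plant import move_ptp, line_to, goto_joints, grip, dwell, solve_ik, get_state, camera, camera_model, IKError, hand_in, look_for, cut_out, tcp_to_grasp gives the robot as it stands. The module is installed in compiled form; this text tells all that it offers. Calls block until the motion is done:
- move_ptp(position, orientation): joint-space move of the TCP to a pose.
- line_to(position, rotation=None, rate=0.15, f_stop=None): straight line of the TCP; rotation=None keeps the orientation; rate is the mean speed in m/s. With f_stop (N) it stops when the force on the tool has changed by that much, and returns True; else False.
- goto_joints(angles): joint-space move.
- grip(opening, grasp_force=None): finger opening in m; grasp_force is the grip in N (None keeps the last); returns when the fingers have stopped.
- dwell(seconds).
- solve_ik(position, orientation): joint angles nearest the present ones, or None.
- get_state(): the state.
- camera(name): name is "scene" or "top" or "wrist"; returns the picture (480x640x3 uint8, red, green, blue); there is no depth.
- camera_model(name): a dict with "fx", "fy", "cx", "cy" (pixels), "world_to_cam" (4x4, takes a point from world to camera coordinates); the wrist camera has in their place "hand_eye" (4x4, takes a point from camera to tool coordinates, whose origin is the TCP and whose axes are the flange's). Camera axes: x right, y up, looking along -z (the intrinsics and any distortion apply to the point x, -y, -z); pixel columns grow to the right and rows downward; lengths in m; the calibration is good to about 2 mm. A picture is of the moment at which its call begins: read the wrist's pose just before it. camera_model takes no time and is no camera call.
A pose or a line that the arm cannot do raises IKError and nothing moves.
- hand_in(): hands the job in; it is judged then, once.
Trained networks look in the newest picture that a camera, given by its name, has taken for a name from the list of things; names that differ only in an ending like _2 or _b are one class to them, and where a whole thing is asked for, a point or a joint stands for the part that bears it (a point fixed in the world has none). Each returns a list of dicts, best first, with "score" (0 to 1); they miss things now and then, are a little off and sometimes report something else, mostly with a low value. They report only what shows in the picture. A call takes as long as a camera call.
- look_for(name, camera): "position" ([x, y, z] in m, in the coordinates of the camera as it stood for that picture, good to about 4 mm: the middle of the surface that is visible of it).
- cut_out(name, camera): "pixels" (480x640 bool, what is visible of it).
The state is a dict: "t": time; "qpos": joint angles; "joint_vel": joint speeds; "tau": joint torques, N m; "tool_pos": TCP position; "tcp_rot": TCP orientation; "ft_force": force on the tool from outside, world axes, zero at the start; "ft_torque": the same for the moment, N m; "finger_gap": finger opening in m; "finger_force": force on a finger pad.
Only numpy, scipy, OpenCV 4.12 (cv2) and the standard library are available. Lean on these libraries where they do the work, as an engineer would, in place of code of your own. Each camera call takes 0.05 s, during which the arm holds its last target. There are 200 camera calls.

### The job

With the scraper block in the gripper, wipe the three wood chips off the marking board onto the table, without touching them with the fingers, and set the block down on the table clear of the board. Then pick up the big sprung tweezers, keep them level and squeeze them until their two tips are as far apart as the two inked lines (26 mm), and hold the tips still about a centimetre above the board, one tip over each line. Finish holding them like that in the gripper, clear of the board, and leave the other things on the table where they are.

Things in the scene. Friction and masses are not known exactly. Their poses are not given: they have to be found in the camera images.
- board: Thin white laminate board, 200 x 150 x 6 mm, fixed flat on the table. Origin: centre of its underside (top is 6 mm higher); x along its 200 mm side, roughly away from the robot, y along the 150 mm side, z up. Two dark lines, each 40 mm long and 2.5 mm wide, run along x across its middle, 26 mm apart.
- mark_left (a point): Middle of one inked line, on the board's top, at board y = +13 mm; the line runs 20 mm to each side of it along board x.
- mark_right (a point): Middle of the other inked line, at board y = -13 mm, same shape.
- scraper: Scraper block of brown wood standing on the table, 140 mm long (its x), 24 mm thick (its y), 60 mm high, with a rubber strip 16 mm thick under it (lowest 9 mm). About 0.18 kg. Origin: centre of its underside.
- tweezers: Large sprung wooden tweezers lying flat: two straight arms 6 mm thick, 16 mm high, and a dark tail block; 175 mm long, 55 g. x runs from tail to tips, z up. Origin: underside, at the grip place (between two dark grooves 24 mm apart across each arm), 85 mm behind the tips, on the middle line between the arms when parallel (then 32 mm over their outer faces).
- tweezers_arm (a joint): Turn of the sprung arm, rad: 0 relaxed (tips 48 mm apart, centre to centre), 0.14 arms parallel (26 mm), 0.27 fully squeezed (5 mm). Hinge at tweezers x = -75, y = +13 mm. Spring 4.3 N m/rad, no stop or catch at the marks: about 8 N at the grip place when parallel.
- tip_fixed (a point): Underside of the fixed arm's tip, at its end, middle of its width (tips are 4 mm wide and 10 mm high over the last 34 mm). The fixed arm's outer face is at tweezers y = -16 mm.
- tip_moving (a point): Underside of the sprung arm's tip, at its end, middle of its width. Relaxed, this arm stands 0.14 rad open, its outer face at the grip place at about tweezers y = +27 mm.
- chip0: Loose wood chip (offcut), 28 x 20 x 14 mm, 12 g, at first lying on the board, no more than 45 mm (board x) and 30 mm (board y) from its middle. Origin: centre of its underside.
- chip1: Loose wood chip (offcut), 26 x 22 x 13 mm, 12 g, at first lying on the board, no more than 45 mm (board x) and 30 mm (board y) from its middle. Origin: centre of its underside.
- chip2: Loose wood chip (offcut), 24 x 20 x 15 mm, 12 g, at first lying on the board, no more than 45 mm (board x) and 30 mm (board y) from its middle. Origin: centre of its underside.
- mould: Wooden paddle mould with a green flower, 210 x 70 x 25 mm, lying; loose bystander, leave it where it is. Origin: underside, near its middle.
- cup: Clear plastic cup, 68 mm across, 85 mm high; loose bystander, leave it where it is. Origin: underside, near its middle.
- glasses_case: Open black glasses case, 160 x 75 x 70 mm; loose bystander, leave it where it is. Origin: underside, near its middle.
- pen: Marker pen, 130 mm long, 15 mm thick; loose bystander, leave it where it is. Origin: underside, near its middle.
- knife: Flat wooden knife, 170 x 20 x 5 mm; loose bystander, leave it where it is. Origin: underside, near its middle.
- clay: Small lump of hard green clay, 50 x 28 x 24 mm; loose bystander, leave it where it is. Origin: underside, near its middle.
- glasses: Pair of black spectacles, 135 x 135 x 42 mm; loose bystander, leave it where it is. Origin: underside, near its middle (middle of the front frame for the spectacles).

How it is judged:
By the outcome, as a careful person would: the job done as asked, in the order asked, and still so for the second after the job is handed in, while the arm keeps its last pose, push and grip.
It also fails if it takes over 59 s, if anything falls off the work surface, if the arm or the gripper's body presses on something with over 40 N, if the wrist force passes 120 N, or if a joint passes its speed limit or range.

## Working session

There is one attempt and no reset: what is moved stays moved. The work goes in short steps, each a Python script; the robot and the scene stay as the last script left them, time stands still between calls to the robot, and variables do not carry over. Pictures are saved under pics/ and viewed, at most 10 in all, crops included, and the job is handed in when it is done.

```bash
mkdir -p pics
cat > h.py <<'E'
import numpy as np, cv2
from plant import *
from scipy.spatial.transform import Rotation as R
def snap(cam,fn=None):
    s=get_state(); im=camera(cam)
    if fn: cv2.imwrite('pics/'+fn,im[:,:,::-1])
    return s,im
def c2w(cam,s=None):
    m=camera_model(cam)
    if 'world_to_cam' in m: return np.linalg.inv(np.array(m['world_to_cam']))
    T=np.eye(4);T[:3,:3]=R.from_euler('xyz',s['tcp_rot']).as_matrix();T[:3,3]=s['tool_pos']
    return T@np.array(m['hand_eye'])
def onplane(cam,px,z,s=None):
    m=camera_model(cam);T=c2w(cam,s);px=np.atleast_2d(np.asarray(px,float))
    K=np.array([[m['fx'],0,m['cx']],[0,m['fy'],m['cy']],[0,0,1.]])
    d=np.array(m.get('dist',m.get('distortion',np.zeros(5))),float)
    u=cv2.undistortPoints(px.reshape(-1,1,2),K,d).reshape(-1,2)
    r=np.c_[u[:,0],-u[:,1],-np.ones(len(u))]@T[:3,:3].T; o=T[:3,3]
    return o+r*((z-o[2])/r[:,2])[:,None]
E
python3 - <<'E'
from h import *
for c in('top','scene'):
    s,_=snap(c,c+'0.png'); print({k:(v if np.ndim(v)<2 else np.round(v,3).tolist()) for k,v in camera_model(c).items()})
    T=c2w(c,s)
    for n in ['board','scraper','tweezers','chip0','chip1','chip2','mould','cup','glasses_case','pen','knife','clay','glasses']:
        print(n,[(np.round((T@np.r_[d['position'],1])[:3],3).tolist(),round(d['score'],2)) for d in look_for(n,c)[:3]])
print(camera_model('wrist'),get_state(),tcp_to_grasp)
E
```

```text
{'fx': 458.29502589583973, 'fy': 458.29502589583973, 'cx': 318.40165258217206, 'cy': 243.75214501085668, 'world_to_cam': [[0.02, -1.0, 0.02, -0.036], [0.999, 0.021, 0.039, -0.572], [-0.04, 0.02, 0.999, -1.158], [0.0, 0.0, 0.0, 1.0]]}
board [([0.585, 0.015, 0.008], 0.98), ([0.511, 0.276, 0.013], 0.59)]
scraper [([0.571, -0.319, 0.058], 0.95)]
tweezers [([0.508, 0.273, 0.011], 0.72)]
chip0 [([0.548, 0.023, 0.021], 0.61), ([0.755, 0.244, 0.039], 0.54), ([0.63, 0.034, 0.017], 0.5)]
chip1 [([0.548, 0.023, 0.021], 0.61), ([0.755, 0.244, 0.039], 0.54), ([0.63, 0.034, 0.017], 0.5)]
chip2 [([0.548, 0.023, 0.021], 0.61), ([0.755, 0.244, 0.039], 0.54), ([0.63, 0.034, 0.017], 0.5)]
mould [([0.805, -0.023, 0.024], 0.65)]
cup [([0.753, 0.244, 0.043], 0.79), ([0.571, -0.32, 0.058], 0.28)]
glasses_case [([0.528, -0.56, 0.018], 0.68)]
pen [([0.75, -0.245, 0.016], 0.53)]
knife [([0.49, 0.473, 0.003], 0.75), ([0.511, 0.276, 0.014], 0.54), ([0.692, 0.445, 0.025], 0.17)]
clay []
glasses [([0.695, 0.444, 0.026], 0.73), ([0.753, 0.242, 0.041], 0.47)]
{'fx': 480.99149192810773, 'fy': 480.99149192810773, 'cx
[... 1599 characters left out ...]
1.05021402,  0.57569735,  0.02493172,  1.43707042, -0.01499632,
        1.12900602, -0.05650757]), 'joint_vel': array([ 1.30242293e-04, -5.15324899e-04,  5.98580079e-04, -1.22479072e-03,
        5.22782061e-04, -7.28987576e-04,  7.35664273e-05]), 'tau': array([ 3.40849683e-04, -7.65504742e+01,  2.24918760e+00, -2.86290962e+01,
        1.53972959e-02,  2.91745368e-03,  7.83022500e-06]), 'tool_pos': array([ 0.28553813, -0.61165031,  0.2070018 ]), 'tcp_rot': array([3.14158739e+00, 1.56352798e-05, 4.36748271e-01]), 'ft_force': array([-0.24095003,  0.57173946, -0.14050466]), 'ft_torque': array([ 0.0413692 , -0.03922693,  0.04595408]), 'finger_force': 0.0, 'finger_gap': 0.08563337450792195} 0.0187
```

View pics/top0.png

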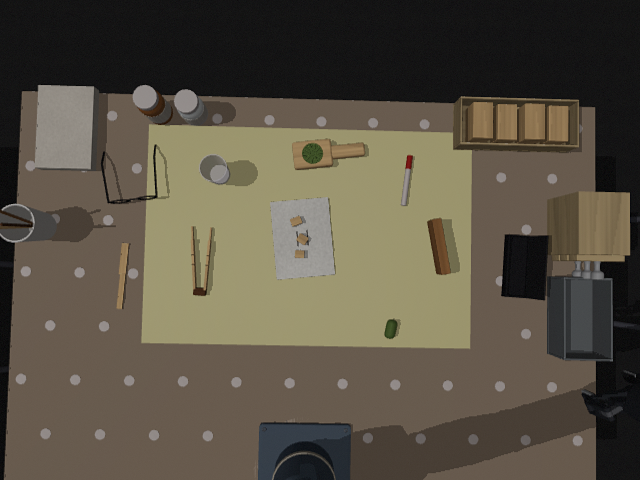

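View pics/scene0.png

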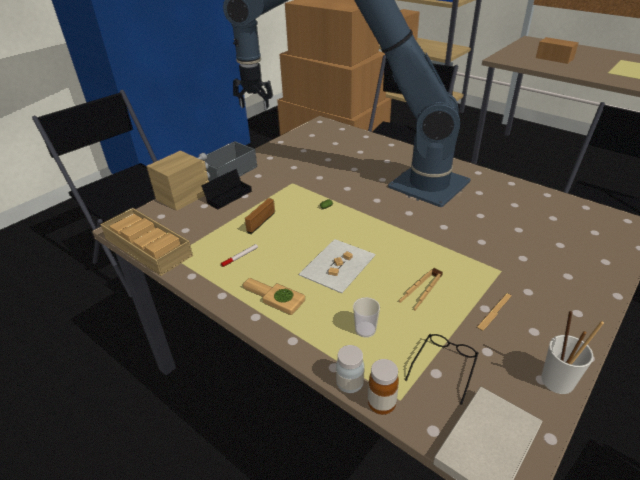

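The top view shows the board at (302,238) with three chips along its middle, the scraper at (439,247), and the tweezers at (202,262) with their tail towards the robot. The scene view agrees. Next I'll take close wrist looks at each.

Run:
```python
from h import *
def look(n,xy,fn,z,names,zt=.25):
    move_ptp([xy[0]+.02,xy[1],zt],[np.pi,0,0]); dwell(.15)
    s,im=snap('wrist',fn); print(fn,s['t'],s['tool_pos'],s['qpos'].round(2))
    for nm in names:
        for d in cut_out(nm,'wrist')[:4]:
            m=d['pixels'].astype(np.uint8); c=max(cv2.findContours(m,0,1)[0],key=cv2.contourArea)[:,0,:]
            P=onplane('wrist',c,z,s)[:,:2]; r=cv2.minAreaRect((P*1000).astype(np.float32))
            print(nm,round(d['score'],2),m.sum(),np.round(r[0],1),np.round(r[1],1),round(r[2],1))
    np.savez('pics/'+fn[:-4]+'.npz',**{k:s[k] for k in('tool_pos','tcp_rot')})
look('s',(.571,-.319),'w_scr.png',.06,['scraper'])
look('b',(.585,.015),'w_brd.png',.006,['board'])
look('t',(.510,.275),'w_twz.png',.016,['tweezers'])
a=[cv2.imread('pics/'+f) for f in('w_scr.png','w_brd.png','w_twz.png')]
a.append(np.zeros_like(a[0])); g=np.vstack([np.hstack(a[:2]),np.hstack(a[2:])])
cv2.imwrite('pics/mosaic.png',cv2.resize(g,(800,600),interpolation=cv2.INTER_AREA))
```

```text
w_scr.png 3.1167 [ 0.59015596 -0.32038061  0.24991808] [ 0.37  0.54  0.11  1.38 -0.06  1.22 -1.09]
scraper 0.74 2776 [ 571.2 -325.7] [143.4  25.8] 10.7
scraper 0.44 1743 [ 730.8 -258.4] [ 13.3 116.5] 83.6
w_brd.png 4.6333 [0.60518438 0.01315818 0.24993236] [-0.15  0.44  0.08  1.57 -0.04  1.14 -1.64]
board 0.76 17668 [584.   16.9] [202.3 151.5] 6.4
board 0.24 7021 [759.1 266.2] [123.8  82.4] 86.3
w_twz.png 5.9333 [0.5310573  0.2729676  0.25005366] [-0.57  0.42  0.03  1.59 -0.01  1.13 -2.11]
tweezers 0.9 1830 [520.1 274.7] [175.1  49.5] 0.7
```

View pics/mosaic.png

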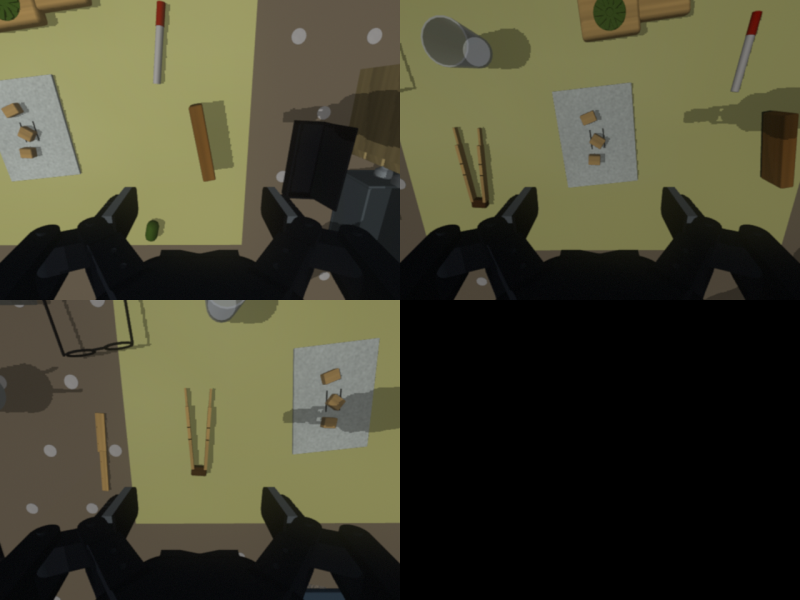

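The mosaic shows the board tilted about 6° with chips mid-board, at mosaic (589,118), (597,141) and (594,160). The scraper is at (202,142), tilted about 11°. In the tweezers' frame the right arm is the straight, fixed one, with its tip at (212,388). I'll refine the tweezers' pose, then grip the scraper.

Run:
```python
from h import *
s=dict(np.load('pics/w_twz.npz'))
m=cut_out('tweezers','wrist')[0]['pixels']
v,u=np.nonzero(m); P=onplane('wrist',np.c_[u,v],.016,s)[:,:2]*1000
mid=np.interp(P[:,0],[440,610],[275,275])
for side in(-1,1):
    q=P[(np.sign(P[:,1]-mid)==side)&(P[:,0]>460)&(P[:,0]<600)]
    k=np.polyfit(q[:,0],q[:,1],1); print(side,'slope deg',np.degrees(np.arctan(k[0])),'y at 500,600',np.polyval(k,[500,600]), 'xmax',P[np.sign(P[:,1]-mid)==side][:,0].max(),'xmin',P[:,0].min())
# scraper grasp
yaw=np.radians(10.7); g=[.571,-.3257]
move_ptp([*g,.13],[np.pi,0,yaw]); line_to([*g,.027],rate=.1)
grip(.02,60); s=get_state(); print(s['t'],s['tool_pos'],s['finger_gap'],s['finger_force'])
line_to([*g,.09],rate=.12); dwell(.1); s,_=snap('wrist','held.png'); snap('scene','held_s.png'); print(s['t'],s['tool_pos'],s['ft_force'],s['ft_torque'])
a=cv2.imread('pics/held.png');b=cv2.imread('pics/held_s.png')
cv2.imwrite('pics/held2.png',cv2.resize(np.hstack([a,b]),(800,300),interpolation=cv2.INTER_AREA))
```

```text
-1 slope deg -3.3430564480470224 y at 500,600 [257.8303     251.98893548] xmax 605.0668587413502 xmin 432.7332574949819
1 slope deg 4.3502704548562505 y at 500,600 [290.48500751 298.09228565] xmax 607.4118597920469 xmin 432.7332574949819
10.0667 [ 0.5711796  -0.32599036  0.02742865] 0.022569298418531957 59.44527447223663
10.8417 [ 0.5703204  -0.32526779  0.08883607] [-0.59360792 -0.05634529 -1.875226  ] [-0.00687676  0.01017958 -0.02896221]
```

View pics/held2.png

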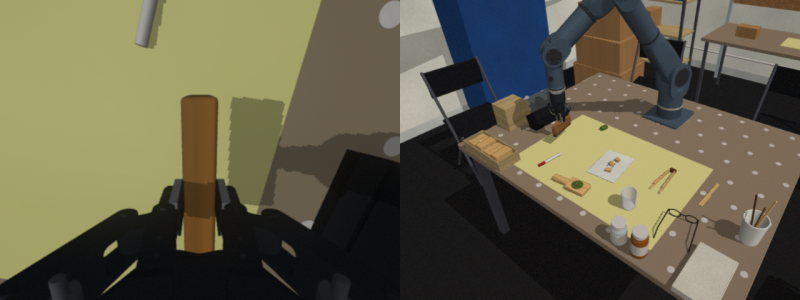

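The block is gripped squarely in the fingers, upright at (199,170) of the wrist half. Now the wipe.

```bash
cat >> h.py <<'E'
BY=np.radians(6.4); B=np.array([.584,.0169]); ex=np.array([np.cos(BY),np.sin(BY)]); ey=np.array([-ex[1],ex[0]])
def bw(x,y): return B+x*ex+y*ey
E
python3 - <<'E'
from h import *
zg=.0274
move_ptp([*bw(0,.059),.09],[np.pi,0,BY])
print(line_to([*bw(0,.059),zg+.0055],rate=.08,f_stop=5)); s=get_state(); print(s['t'],s['tool_pos'],s['ft_force'])
z=max(s['tool_pos'][2],zg+.0055)
line_to([*bw(0,-.102),z],rate=.09); s=get_state(); print(s['t'],s['tool_pos'],s['ft_force'])
line_to([*bw(0,-.102),.10],rate=.15)
move_ptp([.571,-.3257,.08],[np.pi,0,np.radians(10.7)])
print(line_to([.571,-.3257,zg],rate=.08,f_stop=6)); s=get_state(); print(s['t'],s['tool_pos'],s['ft_force'])
grip(.06,30); line_to([.571,-.3257,.15],rate=.2)
s,_=snap('top','t2.png'); print(get_state()['t'])
T=c2w('top')
for n in('board','chip0','scraper','pen','tweezers'): print(n,[(np.round((T@np.r_[d['position'],1])[:3],3).tolist(),round(d['score'],2)) for d in look_for(n,'top')[:5]])
cv2.imwrite('pics/t2c.png',cv2.resize(cv2.imread('pics/t2.png')[120:360,140:480],None,fx=2.3,fy=2.3))
E
```

```text
True
13.125 [0.57654732 0.07516138 0.03334227] [-1.0175077   0.54214819  8.14648191]
15.0667 [ 0.59536162 -0.08434474  0.03325578] [-0.22788053 -0.84176011  0.23137992]
True
17.25 [ 0.57002057 -0.32491594  0.0274066 ] [-1.06356903 -0.27954246  5.71400769]
18.5167
board [([0.584, 0.018, 0.007], 0.69)]
chip0 [([0.637, -0.099, 0.011], 0.63), ([0.607, -0.105, 0.015], 0.39)]
scraper [([0.571, -0.316, 0.055], 0.82)]
pen [([0.489, 0.473, 0.005], 0.71), ([0.749, -0.244, 0.015], 0.66)]
tweezers [([0.51, 0.273, 0.014], 0.69)]
```

View pics/t2c.png

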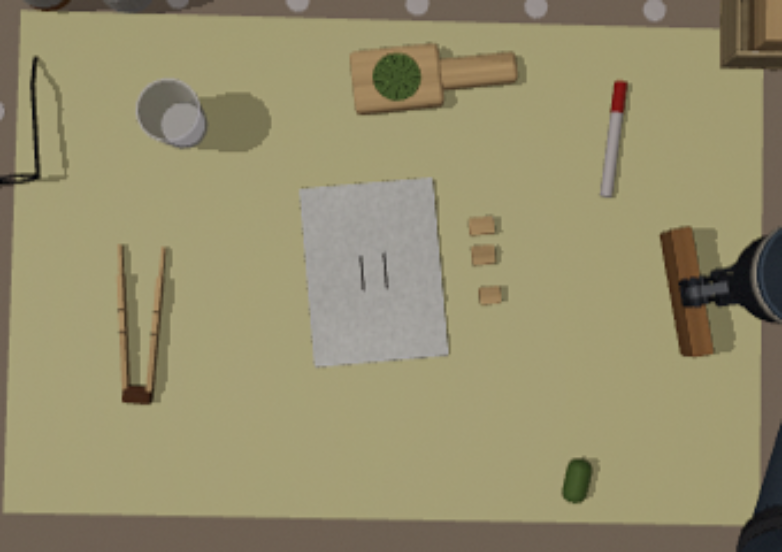

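The three chips are off the board on the table, at crop (482,226), (484,254) and (490,295). The scraper stands clear at (688,290), and both lines show at (363,272) and (385,270). Next, the tweezers.

Run:
```python
from h import *
ty=np.radians(-3.4); g=[.5219,.2695]
grip(.085); move_ptp([*g,.12],[np.pi,0,ty]); line_to([*g,.03],rate=.12)
print(line_to([*g,.001],rate=.06,f_stop=5)); s=get_state(); print(s['t'],s['tool_pos'],s['ft_force'])
for o in(.036,.032):
    grip(o,20); s=get_state(); print(s['t'],s['finger_gap'],s['finger_force'],s['ft_force'])
line_to([*g,.08],rate=.1); dwell(.2)
s,_=snap('wrist','tw1.png'); m=cut_out('tweezers','wrist')[0]['pixels']; snap('scene','tw1s.png')
s=get_state();print(s['t'],s['tool_pos'],s['finger_gap'],s['finger_force']); np.savez('pics/tw1.npz',m=m,**{k:s[k] for k in('tool_pos','tcp_rot')})
a=cv2.imread('pics/tw1.png')[:400,120:520]; b=cv2.imread('pics/tw1s.png')[200:360,340:500]
cv2.imwrite('pics/tw1c.png',np.hstack([a,cv2.resize(b,(400,400),interpolation=cv2.INTER_CUBIC)]))
```

```text
False
22.8167 [0.52186812 0.26939134 0.00076371] [ 0.45295452 -0.16293812  0.62475023]
23.35 0.036142490141342236 0.0 [-0.96143323 -0.3512176  -0.18427868]
23.5667 0.03200175676303963 0.0 [-0.01640069 -0.36222589  0.07469184]
24.8583 [0.52179554 0.26942904 0.07968707] 0.03200787771352444 0.0
```

View pics/tw1c.png

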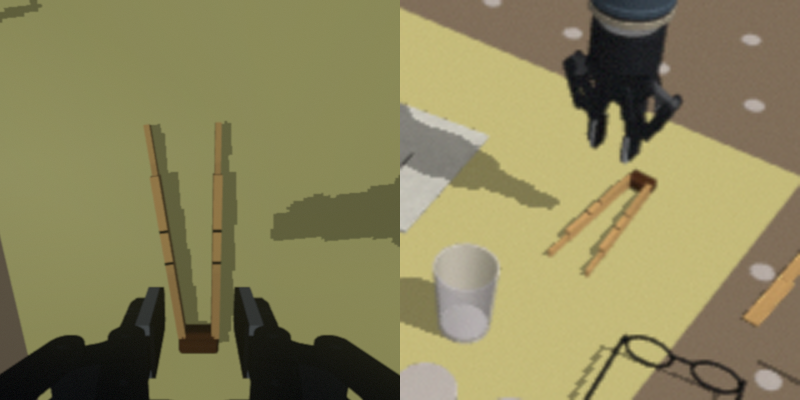

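The tweezers stayed on the table: their grooves are at crop rows 232–264 and the fingers closed empty. I'll re-measure their pose to see why.

Run:
```python
from h import *
d=dict(np.load('pics/tw1.npz')); m=d['m']
v,u=np.nonzero(m); P=onplane('wrist',np.c_[u,v],.016,d)[:,:2]*1000
print(P.min(0),P.max(0))
for side in(-1,1):
    S=np.sign(P[:,1]-275)==side; q=P[S&(P[:,0]>470)&(P[:,0]<595)]
    k=np.polyfit(q[:,0],q[:,1],1); print(side,np.degrees(np.arctan(k[0])),np.polyval(k,[500,600]),P[S][:,0].max())
# grooves (full-res px: crop+120)
print(onplane('wrist',[[163+120,232],[169+120,264],[216+120,231],[216+120,263]],.016,d)*1000)
# where the pad tips appear: project shut TCP & candidates
print(onplane('wrist',[[160+120,288],[237+120,288]],.0797,d)*1000)
m=camera_model('wrist');T=np.linalg.inv(np.array(m['hand_eye']))
for z in(0,-.006,-.013,-.0187):
  for y in(.016,.043):
    c=T@[0.011,y,z,1]; print(z,y,m['cx']+m['fx']*c[0]/-c[2]-120,m['cy']-m['fy']*c[1]/-c[2])
```

```text
[433.30166959 249.18526505] [608.9621691  300.32267448]
-1 -3.4281882807363195 [257.731222   251.74075437] 606.9524500180315
1 4.240993745370914 [290.16804699 297.58352516] 608.9621690991107
[[535.3581902  293.53715734  16.        ]
 [510.95998589 291.30842539  16.        ]
 [533.84740316 255.77079973  16.        ]
 [509.68674051 256.8559072   16.        ]]
[[520.10103735 290.00469561  79.7       ]
 [517.61122405 248.25067808  79.7       ]]
0 0.016 227.70158730266235 263.8482036900466
0 0.043 278.48893341018254 263.84637315823613
-0.006 0.016 228.66935331586 267.81378101040957
-0.006 0.043 281.1553505673127 267.8116771174985
-0.013 0.016 229.8835631185857 272.78920150481383
-0.013 0.043 284.50076378446863 272.7867352174226
-0.0187 0.016 230.94761224951992 277.14931442864184
-0.0187 0.043 287.4324396028781 277.1465127934581
```

The tweezers never moved, so the part-closed fingertips stand well above the nominal TCP and closed over them. I'll touch the bare table at this opening to find the real tip height.

Run:
```python
from h import *
p=[.5,.19]
move_ptp([*p,.03],[np.pi,0,np.radians(-3.4)]); dwell(.15); f0=get_state()['ft_force'][2]
print(line_to([*p,-.02],rate=.03,f_stop=4)); s=get_state(); print(s['t'],s['tool_pos'],s['ft_force'],s['finger_gap'])
line_to([*p,.07],rate=.15); s,_=snap('wrist','e.png')
cv2.imwrite('pics/ec.png',cv2.resize(cv2.imread('pics/e.png')[240:400,210:430],None,fx=3,fy=3,interpolation=cv2.INTER_CUBIC))
print(s['t'])
```

```text
False
27.3 [ 0.50011884  0.19001424 -0.01984925] [ 0.54359073  0.52902787 -0.29605863] 0.03172839057233895
28.05
```

View pics/ec.png

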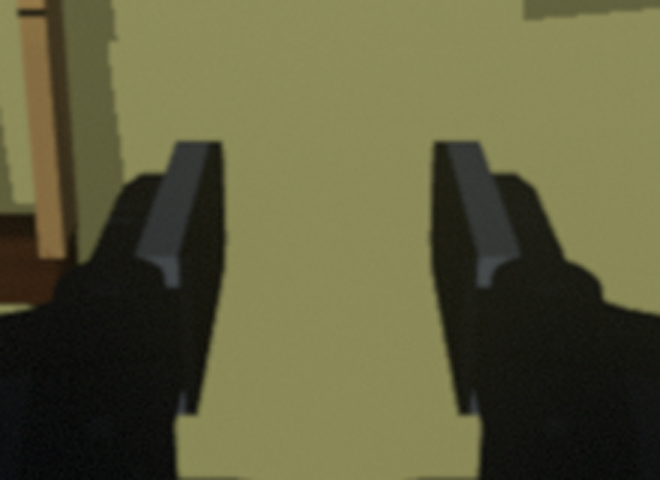

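The pad tips (crop rows 142–240, 69 px apart for 32 mm) project to roughly 25 mm behind the nominal TCP. So I'll carry the touch probe lower.

Run:
```python
from h import *
p=[.5,.19]
line_to([*p,-.015],rate=.15); dwell(.1)
print(line_to([*p,-.04],rate=.03,f_stop=4)); s=get_state(); print(s['t'],s['tool_pos'],s['ft_force'],s['finger_gap'])
line_to([*p,.03],rate=.15)
```

```text
True
29.3917 [ 0.50029381  0.19015842 -0.02483393] [-0.56741491 -0.94818293  9.57549906] 0.03177969689524836
```

Contact at TCP z = −0.0248, so I'll grasp at −0.0225.

Run:
```python
from h import *
ty=np.radians(-3.4); g=[.5221,.2695]; zg=-.0225
grip(.07); move_ptp([*g,.03],[np.pi,0,ty])
print(line_to([*g,zg],rate=.08,f_stop=5)); s=get_state(); print(s['t'],s['tool_pos'],s['ft_force'])
for o in(.036,.032):
    grip(o,20); s=get_state(); print(s['t'],s['finger_gap'],s['finger_force'],s['ft_force'])
line_to([*g,.05],rate=.1); dwell(.2)
s,_=snap('wrist','tw2.png'); m=cut_out('tweezers','wrist')[0]['pixels']; snap('scene','tw2s.png')
s=get_state();print(s['t'],s['tool_pos'],s['finger_gap'],s['finger_force']); np.savez('pics/tw2.npz',m=m,**{k:s[k] for k in('tool_pos','tcp_rot')})
a=cv2.imread('pics/tw2.png')[:400,120:520]; b=cv2.imread('pics/tw2s.png')[200:360,340:500]
cv2.imwrite('pics/tw2c.png',np.hstack([a,cv2.resize(b,(400,400),interpolation=cv2.INTER_CUBIC)]))
```

```text
False
31.5917 [ 0.52233136  0.26949234 -0.0223201 ] [ 0.0396095   0.70457291 -0.6517218 ]
32.0167 0.03605864001012018 5.930082149425289 [-0.75876669 -0.81400406  5.42588601]
32.2417 0.03203163502201777 9.36984434723854 [-0.87783761 -0.9372536   8.73750166]
33.4667 [0.52193444 0.26940938 0.04961524] 0.03182678737785469 7.211199179291725
```

View pics/tw2c.png

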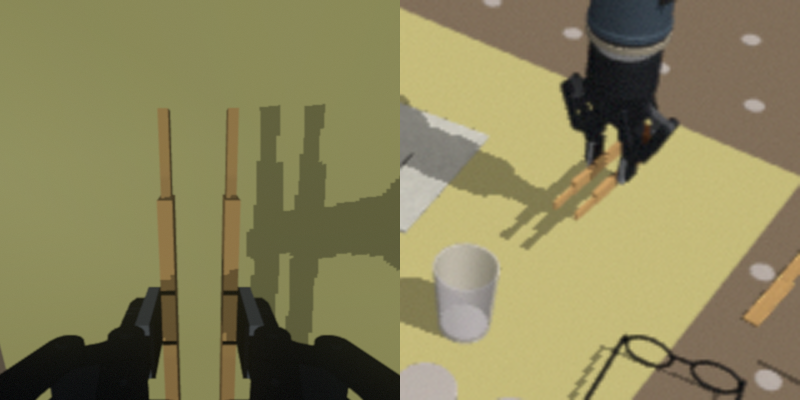

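The tweezers are held between the grooves, arms parallel, tips at crop (163,108) and (233,108). That gives about 26 mm at their depth. Now over the board.

Run:
```python
from h import *
move_ptp([*bw(-.085,0),.05],[np.pi,0,BY]); line_to([*bw(-.085,0),-.0065],rate=.06); dwell(.3)
s,_=snap('wrist','f1.png'); m=cut_out('tweezers','wrist')[0]['pixels']; snap('scene','f1s.png'); snap('top','f1t.png')
s=get_state();print(s['t'],s['tool_pos'],s['tcp_rot'],s['finger_gap'],s['finger_force'],s['ft_force']); np.savez('pics/f1.npz',m=m,**{k:s[k] for k in('tool_pos','tcp_rot')})
a=cv2.resize(cv2.imread('pics/f1.png')[60:200,220:420],(800,560),interpolation=cv2.INTER_CUBIC)
cv2.imwrite('pics/f1c.png',a)
```

```text
36.0833 [ 0.49956385  0.00741745 -0.00644715] [ 3.14156354e+00 -1.00309564e-04  1.11727707e-01] 0.032005078212870325 7.215222045779228 [-0.13233873  0.29078853 -1.13282097]
```

View pics/f1c.png

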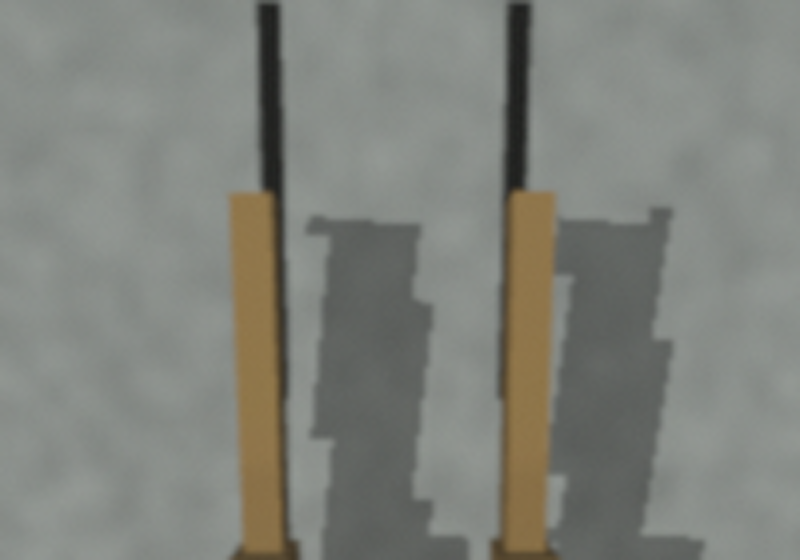

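The tips at crop (252,193) and (533,193) sit over the lines at (273,193) and (516,193). The sideways offset is only perspective, because the tips are higher than the lines. Worked out, spacing is about 26 mm, centring is within about 0.3 mm across and 0.7 mm along, and underside height is roughly 10–12 mm. I'll lower by 1 mm, steady and hand in.

Run:
```python
from h import *
line_to([*bw(-.0845,-.0002),-.0075],rate=.02); dwell(.6); s=get_state(); print(s['t'],s['tool_pos'],s['finger_gap'],s['finger_force'],abs(s['joint_vel']).max())
print(hand_in())
```

```text
36.9333 [ 0.50005387  0.00729538 -0.00748533] 0.03242477831607109 7.215123027563095 0.0020274287688986045
the job is handed in; nothing more can be done
None
```

Job handed in at 36.9 s: the three chips are wiped onto the table, the scraper is set down clear of the board, and the tweezers are held still over the two lines with their tips about 26 mm apart and about 1 cm above the board (both from camera estimates, taken just before a last 1 mm lowering).

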